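Torque the centrifuge rotor nut

TASK

Two centrifuge rotors stand on the lab bench. Tighten the nut of the one that carries the break-over torque wrench: turn the wrench clockwise, seen from above, until the nut is fully home and the handle breaks over at its hinge, clearly bent, but stop well before the hinge is folded to its end stop. Let go with the handle left bent, and leave the plain spanner on the other rotor alone.

Things in the scene. Friction and masses are not known exactly. Their poses are not given: they have to be found in the camera images.
- torque_grip (a point): Middle of the black ribbed grip (100 long, 26 wide, 24 mm high) of the break-over torque wrench seated on its nut: level, 100 mm above bench, air under and beside the grip. Frame: x along the handle away from the nut, z up. Hinge pin (brass, in a dark steel fork) 115 mm back along -x; nut axis 60 mm farther back in line while straight. Handle points within 50 deg of straight away from the robot.
- wrench_head (a joint): Turn of the nut with wrench head and shank, rad, about the nut's vertical axis; grows clockwise from above. Starts at 0 to 0.3, stops dead at 0.65 (nut home). Stiff, about 0.4 N m (2 to 3 N at the grip); stays where left. The rotor below it: aluminium, 116 mm across, top 80 mm above the bench, on a fixed white 150 x 130 mm plate.
- wrench_handle (a joint): Bend of the handle at the vertical hinge pin, rad; 0 straight (as it starts), grows clockwise from above, end stop 0.6. Straight while the nut turns; once the nut is home it breaks over at about 1.4 N m at the pin (12 N sideways at the middle of the grip), gives at that steady force and stays bent where left.
- spanner_end (a point): Centre of the round far end of the plain flat steel one-piece spanner (16 wide, 7 mm thick, no hinge, no black grip) on the identical other rotor, 100 mm above the bench, 190 mm from its nut. It turns on its nut if pushed; leave it alone. Frame: x along the spanner away from its nut. Either rotor may be left or right.

How it is judged (in metres and radians):
At the end, for the whole second after the job is handed in: The nut is home (wrench_head above 0.6 rad) and the handle has broken over: it is bent at its hinge by 0.12 to 0.5 rad (value of joint wrench_head above 0.6 rad and value of joint wrench_handle between 0.12 and 0.5 rad); the robot touches nothing.
It fails at once if the handle is folded on towards its end stop (bent more than 0.52 rad) (value of joint wrench_handle above 0.52 rad).
It fails at once if the plain spanner's end is moved more than 20 mm (distance of spanner_end from where it was at the start of the episode above 0.02 m).
It also fails if it takes over 32 s, if anything falls off the work surface, if the arm or the gripper's body presses on something with over 40 N, if the wrist force passes 120 N, or if a joint passes its speed limit or range.

ROBOT

A 6-joint arm with a two-finger parallel gripper is mounted at the origin on the work surface. World frame = base frame: x ahead of the robot, y to its left, z up, the work surface at z = 0. Lengths are in mm, angles in degrees, forces in N, time in s.
With the tool pointing down it reaches from about 300 to 850 mm from the base axis. Payload 4.2 kg.
Tool frame: the origin (TCP) lies at the very end of the fingers, on their centre line; the grasp point (between the pads) lies 19 mm behind it; z points along the fingers, y is the line along which they close (so a half turn about z gives the same grasp; the last joint's range is limited). The gripper opens to 91 mm and grips with 3 to 60 N. Pads are 32 mm wide; open, the fingers measure 118 mm over their backs; the gripper's body (76 mm by 178 mm) begins 60 mm behind the grasp point.
Start: joints at [-69.557, 18.312, 89.639, -0, 72.044, -1.146], TCP at [211.574, -534.677, 213.976] pointing down, gripper open.
Joint ranges: [-177.97, 177.97], [-48.28, 115.42], [12.27, 149.76], [-77.06, 257.06], [2.81, 150.46], [-146.56, 146.56]. Speed limits (degrees/s): [147.25, 147.25, 180, 180, 180, 180].

INTERFACE

Orientations are given as a 3x3 rotation matrix whose columns are the frame's x, y, z axes.
In Python, from rig import env gives the robot as it stands. The module is installed in compiled form; this text tells all that it offers.
- The arm moves only by the tool drive_tool, never from a script. Its argument "targets" is a list of rows, each an object of numbers: "fingers": the opening, from 0 (shut) to 1 (fully open); "x", "y", "z": the shift along the world's x, y, z as a fraction of full scale; "yaw": the turn about the world's z as a fraction of full scale. A call has 1 to 12 rows; each row is the pose to reach, as a shift and turn from the pose commanded when the call began; what a row does not reach only later rows make up. Full scale, the value 1, is 0.4 m for a shift and 90 degrees for a turn. A row lasts 1/10 s, in which the tool goes at most 50 mm and 8.59 degrees, less where a joint would pass 70% of its speed; a pose out of reach is approached as far as the arm can. A call with a number of a shift or a turn outside -1 to 1 is refused whole. A call with a gripper value outside its range is refused whole. The fingers move at their own pace and stop on an object; "force" is the grip in N (left out, the last holds). Time passes only in rows, so rows that repeat a pose let the fingers close. It gives the time, the measured TCP pose, the force, the opening and the grip force at its end, in the units of the state.
- env.read_state(): the state, without advancing time (a new reading comes with each control period).
- env.camera(name): name is "scene" or "top"; returns (picture, depth): 420x560x3 uint8, red, green, blue; 420x560 float32, mm along the optical axis (not along the pixel's ray), 0 where there is no reading.
- env.camera_params(name): a dict with "intrinsics" (3x3 intrinsics, pixels), "k1" (the pictures are not rectified: a ray, as slopes to the right and down, at radius r is drawn at 1 + k1 r^2 times it, then the intrinsics apply), "xyz" and "attitude" of the camera in the world. Camera axes: x right, y down, z forward; pixel columns grow to the right and rows downward; lengths in mm; the calibration is good to about 2 mm. A picture is of the moment at which its call begins. camera_params takes no time and is no camera call.
- env.close_job(): hands the job in; it is judged then, once.
The state is a dict: "time": time; "joint_pos": joint angles; "qvel": joint speeds; "effort": joint torques, N m; "tool_pos": TCP position; "ee_rot": TCP orientation; "wrist_force": force on the tool from outside, world axes, zero at the start; "ft_torque": the same for the moment, N m; "gripper_width": finger opening in mm; "gripper_force": force on a finger pad.
Only numpy, scipy, OpenCV 4.12 (cv2) and the standard library are available. Lean on these libraries where they do the work, as an engineer would, in place of code of your own. Each camera call takes 0.05 s, during which the arm holds its last target. There are 200 camera calls.

## Working session

There is one attempt and no reset: what is moved stays moved. The work goes in short steps, Python scripts to look and compute and a tool call to move; the robot and the scene stay as the last step left them, time stands still between calls to the robot, and variables do not carry over. Pictures are saved under pics/ and viewed, at most 10 in all, crops included, and the job is handed in when it is done.

Besides the shell and the picture viewer there is one more tool, called by a JSON object that holds its "method" and its "body". drive_tool: Moves the arm, as the interface text tells. Its arguments: {"type":"object","properties":{"targets":{"type":"array"},"force":{"type":"number"}},"required":["targets"]}

```bash
mkdir -p pics; cat > h.py <<'E'
import numpy as np, cv2
from rig import env
def plane(name,uv,z):
    p=env.camera_params(name);K=np.array(p["intrinsics"],float);k1=p["k1"]
    uv=np.atleast_2d(uv).astype(float)
    d=np.c_[(uv[:,0]-K[0,2])/K[0,0],(uv[:,1]-K[1,2])/K[1,1]];s=d.copy()
    for _ in range(20): s=d/(1+k1*(s**2).sum(1,keepdims=True))
    R=np.array(p["attitude"],float);o=np.array(p["xyz"],float)
    r=np.c_[s,np.ones(len(s))]@R.T
    return o+r*((z-o[2])/r[:,2])[:,None]
def snap(name,f):
    im,d=env.camera(name);cv2.imwrite(f"pics/{f}.png",im[:,:,::-1]);np.savez(f"{f}.npz",im=im,d=d);return im,d
E
python3 - <<'E'
from h import *
for n in("top","scene"):
    snap(n,n+"0");print(n,env.camera_params(n))
s=env.read_state();print(s["time"],s["tool_pos"],s["ee_rot"])
E
```

```text
top {'intrinsics': array([[540.86771062,   0.        , 280.62012723],
       [  0.        , 540.86771062, 209.55388301],
       [  0.        ,   0.        ,   1.        ]]), 'k1': -0.1945310838888064, 'xyz': array([ 481.82006615,   40.22785876, 1213.64556029]), 'attitude': array([[ 0.02826866, -0.99786247,  0.05891842],
       [-0.99957064, -0.0286732 , -0.00603193],
       [ 0.00770842, -0.0587226 , -0.99824458]])}
scene {'intrinsics': array([[479.04308227,   0.        , 281.56881219],
       [  0.        , 479.04308227, 215.64220908],
       [  0.        ,   0.        ,   1.        ]]), 'k1': -0.03296637785856037, 'xyz': array([1006.76746951, -263.50655509, 1065.35920843]), 'attitude': array([[ 0.53098004,  0.73569164, -0.42049733],
       [ 0.84734675, -0.45629869,  0.27165233],
       [ 0.00797996, -0.50054901, -0.86567142]])}
0.1 [ 211.39304099 -534.26155534  213.21127429] [[ 9.29854628e-01  3.67926664e-01 -5.84095328e-04]
 [ 3.67927128e-01 -9.29853490e-01  1.45470572e-03]
 [-7.89805659e-06 -1.56756936e-03 -9.99998771e-01]]
```

View pics/top0.png

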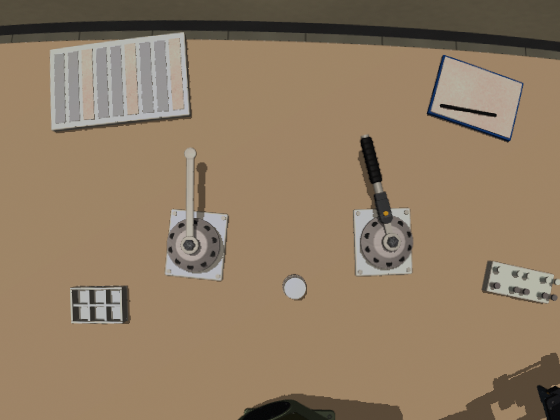

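View pics/scene0.png

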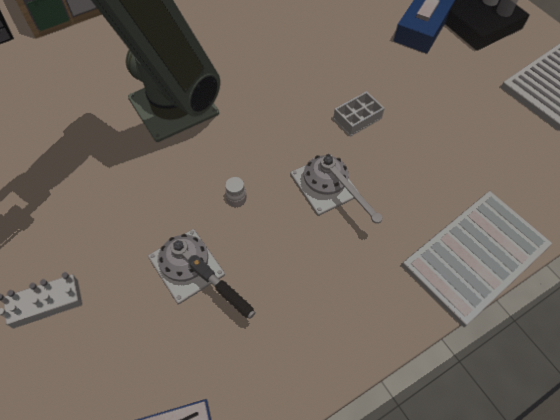

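The torque wrench is the right-hand one in the top view: nut near (392,242), brass pin (386,213), black grip from (366,138) to (376,182). The spanner is on the left rotor, with its round end at (190,153).

```bash
python3 - <<'E'
from h import *
im=np.load("top0.npz")["im"]
roi=im[135:186,355:385].astype(int); m=(roi.max(2)<45).astype(np.uint8)
n,l,st,c=cv2.connectedComponentsWithStats(m);i=1+st[1:,4].argmax()
ys,xs=np.where(l==i);r=cv2.minAreaRect(np.c_[xs,ys].astype(np.float32));print(r,st[i])
g=np.array(r[0])+[355,135]
P=plane("top",[g],107)[0];pin=plane("top",[[386,213]],112)[0];nut=plane("top",[[392,242]],112)[0]
hsv=cv2.cvtColor(im,cv2.COLOR_RGB2HSV)[205:222,378:396]
o=(hsv[...,1]>150)&(hsv[...,2]>120);y,x=np.where(o)
if len(x):
    pin=plane("top",[[x.mean()+378,y.mean()+205]],112)[0]
print("grip",g,P,"pin",pin,"nut",nut)
for a,b in((pin,P),(nut,pin),(nut,P)):
    d=(b-a)[:2];print(np.hypot(*d),np.degrees(np.arctan2(d[1],d[0])))
print("sp",plane("top",[[190,153]],104))
# scene check
ims=np.load("scene0.npz")["im"];r=ims[275:322,212:258].astype(int);y,x=np.where(r.max(2)<40)
print("scene grip",plane("scene",[[x.mean()+212,y.mean()+275]],107),len(x))
E
```

```text
((15.55882453918457, 24.735294342041016), (46.324302673339844, 12.369316101074219), 75.96376037597656) [  6   2  21  47 540]
grip [370.55882454 159.73529434] [ 656.18654513 -150.38438295  107.        ] pin [ 545.93100348 -182.08226399  112.        ] nut [ 486.64636703 -197.13092259  112.        ]
114.72157655086366 16.039661465895207
61.164779451721934 14.242989940588965
175.8667420506397 15.414886225274719
sp [[659.76121655 225.39687887 104.        ]]
scene grip [[ 655.87705478 -159.83973375  107.        ]] 128
```

{"method": "drive_tool", "body": {"targets": [{"x": 0.95,"y": 0.95,"z": 0,"yaw": -0.07,"fingers": 0},{"x": 0.95,"y": 0.95,"z": 0,"yaw": -0.07,"fingers": 0},{"x": 0.95,"y": 0.95,"z": 0,"yaw": -0.07,"fingers": 0},{"x": 0.95,"y": 0.95,"z": 0,"yaw": -0.07,"fingers": 0},{"x": 0.95,"y": 0.95,"z": 0,"yaw": -0.07,"fingers": 0},{"x": 0.95,"y": 0.95,"z": 0,"yaw": -0.07,"fingers": 0},{"x": 0.95,"y": 0.95,"z": 0,"yaw": -0.07,"fingers": 0},{"x": 0.95,"y": 0.95,"z": 0,"yaw": -0.07,"fingers": 0},{"x": 0.95,"y": 0.95,"z": 0,"yaw": -0.07,"fingers": 0},{"x": 0.95,"y": 0.95,"z": 0,"yaw": -0.07,"fingers": 0},{"x": 0.95,"y": 0.95,"z": 0,"yaw": -0.07,"fingers": 0},{"x": 0.95,"y": 0.95,"z": 0,"yaw": -0.07,"fingers": 0}]}}

```text
time: 1.3
tool_pos: [594.3, -151.0, 212.9]
ee_rot: [[0.963, 0.269, 0.0], [0.269, -0.963, 0.002], [0.001, -0.001, -1.0]]
wrist_force: [0.0, -1.4, -0.6]
gripper_width: 0.8
gripper_force: 0.0
```

{"method": "drive_tool", "body": {"targets": [{"x": 0.125,"y": 0.15},{"x": 0.125,"y": 0.15},{"x": 0.125,"y": 0.15},{"x": 0.125,"y": 0.15,"z": -0.315},{"x": 0.125,"y": 0.15,"z": -0.315},{"x": 0.125,"y": 0.15,"z": -0.315},{"x": 0.125,"y": 0.15,"z": -0.315},{"x": 0.125,"y": 0.15,"z": -0.315}]}}

```text
$.targets[0]: bad value
```

```bash
python3 - <<'E'
from h import *
im,_=snap("top","top1");cv2.imwrite("pics/top1c.png",cv2.resize(im[100:280,300:480,::-1],None,fx=3,fy=3))
s=env.read_state();print(s["time"],s["tool_pos"],s["wrist_force"])
p0=s["tool_pos"];nut=np.array([487,-197.5])
for a in range(14,-24,-4):
    t=np.radians(a);q=nut+175*np.array([np.cos(t),np.sin(t)])+27*np.array([-np.sin(t),np.cos(t)])
    print(a,q.round(),((q-p0[:2])/400).round(3),round((a-15.4)/90,3))
E
```

```text
1.35 [ 592.4406825  -152.87724925  212.94132288] [-0.09716253 -0.05268407  0.02068293]
14 [ 650. -129.] [0.145 0.06 ] -0.016
10 [ 655. -141.] [0.156 0.031] -0.06
6 [ 658. -152.] [0.164 0.001] -0.104
2 [ 661. -164.] [ 0.171 -0.029] -0.149
-2 [ 663. -177.] [ 0.176 -0.059] -0.193
-6 [ 664. -189.] [ 0.179 -0.09 ] -0.238
-10 [ 664. -201.] [ 0.179 -0.121] -0.282
-14 [ 663. -214.] [ 0.177 -0.152] -0.327
-18 [ 662. -226.] [ 0.173 -0.183] -0.371
-22 [ 659. -238.] [ 0.167 -0.213] -0.416
```

View pics/top1c.png

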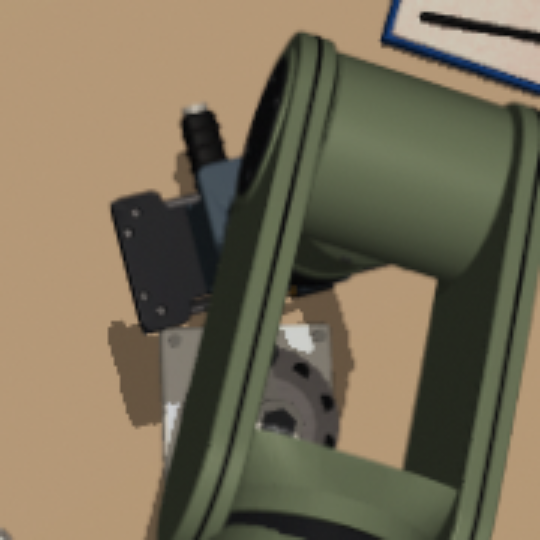

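The row was refused because every key must be given. The picture shows the arm hovering above the wrench, with the grip tip visible at about (200,140) in the crop. I'm repeating the move with full rows.

{"method": "drive_tool", "body": {"targets": [{"x": 0.125,"y": 0.15,"z": 0,"yaw": 0,"fingers": 0},{"x": 0.125,"y": 0.15,"z": 0,"yaw": 0,"fingers": 0},{"x": 0.125,"y": 0.15,"z": 0,"yaw": 0,"fingers": 0},{"x": 0.125,"y": 0.15,"z": -0.315,"yaw": 0,"fingers": 0},{"x": 0.125,"y": 0.15,"z": -0.315,"yaw": 0,"fingers": 0},{"x": 0.125,"y": 0.15,"z": -0.315,"yaw": 0,"fingers": 0},{"x": 0.125,"y": 0.15,"z": -0.315,"yaw": 0,"fingers": 0},{"x": 0.125,"y": 0.15,"z": -0.315,"yaw": 0,"fingers": 0}]}}

```text
time: 2.15
tool_pos: [641.3, -96.1, 88.7]
ee_rot: [[0.965, 0.262, 0.0], [0.262, -0.965, -0.001], [0.0, 0.001, -1.0]]
wrist_force: [0.8, -0.2, 0.4]
gripper_width: 0.2
gripper_force: 0.0
```

{"method": "drive_tool", "body": {"targets": [{"x": 0.01,"y": -0.04,"z": 0,"yaw": 0,"fingers": 0},{"x": 0.02,"y": -0.07,"z": 0,"yaw": 0,"fingers": 0},{"x": 0.022,"y": -0.085,"z": 0,"yaw": -0.016,"fingers": 0},{"x": 0.028,"y": -0.1,"z": 0,"yaw": -0.038,"fingers": 0},{"x": 0.034,"y": -0.115,"z": 0,"yaw": -0.06,"fingers": 0},{"x": 0.038,"y": -0.129,"z": 0,"yaw": -0.082,"fingers": 0},{"x": 0.041,"y": -0.143,"z": 0,"yaw": -0.104,"fingers": 0},{"x": 0.045,"y": -0.158,"z": 0,"yaw": -0.127,"fingers": 0},{"x": 0.049,"y": -0.173,"z": 0,"yaw": -0.149,"fingers": 0},{"x": 0.052,"y": -0.189,"z": 0,"yaw": -0.171,"fingers": 0},{"x": 0.054,"y": -0.205,"z": 0,"yaw": -0.193,"fingers": 0},{"x": 0.054,"y": -0.205,"z": 0,"yaw": -0.193,"fingers": 0}]}}

```text
time: 3.35
tool_pos: [663.0, -178.0, 87.7]
ee_rot: [[0.999, -0.038, -0.0], [-0.038, -0.999, -0.001], [-0.0, 0.001, -1.0]]
wrist_force: [0.2, 0.4, -0.1]
gripper_width: 0.5
gripper_force: 0.0
```

```bash
python3 - <<'E'
from h import *
im,_=snap("scene","sc2");cv2.imwrite("pics/sc2c.png",cv2.resize(im[190:350,110:310,::-1],None,fx=3,fy=3))
s=env.read_state();print(s["time"],s["tool_pos"],s["wrist_force"])
E
```

```text
3.4 [ 662.7366505  -177.67718212   87.5923579 ] [-0.90825456 -0.47686953  0.1749484 ]
```

View pics/sc2c.png

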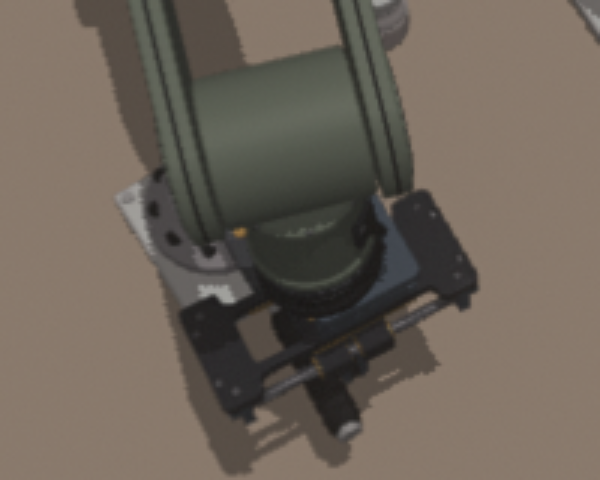

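The grip tip in the crop is at (347,428), so the handle has followed the push. I'll continue in small arcs and watch the force.

{"method": "drive_tool", "body": {"targets": [{"x": 0.002,"y": -0.015,"z": 0,"yaw": -0.022,"fingers": 0},{"x": 0.003,"y": -0.03,"z": 0,"yaw": -0.044,"fingers": 0},{"x": 0.003,"y": -0.045,"z": 0,"yaw": -0.067,"fingers": 0},{"x": 0.003,"y": -0.06,"z": 0,"yaw": -0.089,"fingers": 0}]}}

```text
time: 3.8
tool_pos: [664.0, -200.7, 87.6]
ee_rot: [[0.984, -0.178, -0.001], [-0.178, -0.984, 0.001], [-0.001, -0.001, -1.0]]
wrist_force: [-0.7, 8.7, -1.6]
gripper_width: 0.1
gripper_force: 4.8
```

{"method": "drive_tool", "body": {"targets": [{"x": 0,"y": -0.015,"z": 0,"yaw": -0.022,"fingers": 0}]}}

```text
time: 3.9
tool_pos: [664.1, -204.2, 87.5]
ee_rot: [[0.977, -0.213, -0.001], [-0.213, -0.977, 0.006], [-0.002, -0.006, -1.0]]
wrist_force: [-0.7, 11.4, 0.7]
gripper_width: 0.4
gripper_force: 5.5
```

{"method": "drive_tool", "body": {"targets": [{"x": -0.001,"y": -0.015,"z": 0,"yaw": -0.022,"fingers": 0}]}}

```text
time: 4.0
tool_pos: [664.0, -209.6, 87.6]
ee_rot: [[0.969, -0.246, -0.001], [-0.246, -0.969, 0.006], [-0.002, -0.006, -1.0]]
wrist_force: [0.5, 11.7, 0.4]
gripper_width: 0.2
gripper_force: 5.5
```

```bash
python3 - <<'E'
from h import *
im,_=snap("scene","sc3");cv2.imwrite("pics/sc3c.png",cv2.resize(im[190:350,110:310,::-1],None,fx=3,fy=3))
s=env.read_state();print(s["time"],s["tool_pos"],s["wrist_force"])
E
```

```text
4.05 [ 663.85074071 -210.65208396   87.51675973] [-0.4116765   9.18150273  0.3270191 ]
```

View pics/sc3c.png

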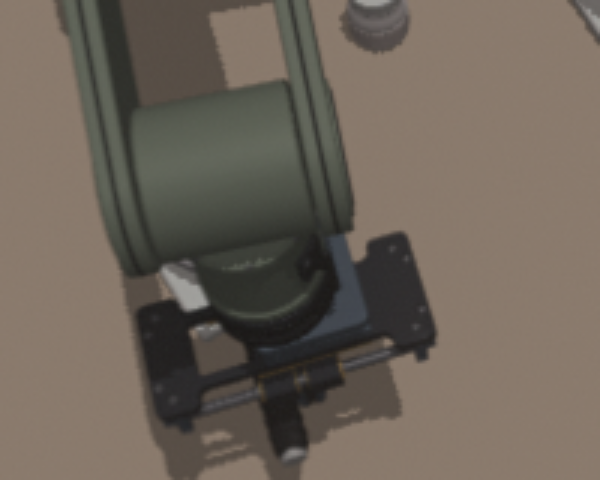

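The side force has levelled off near 12 N, so the nut is home and the hinge has just started to break. I'll push about 24 mm (0.2 rad) further, then back off.

{"method": "drive_tool", "body": {"targets": [{"x": -0.003,"y": -0.015,"z": 0,"yaw": -0.033,"fingers": 0},{"x": -0.006,"y": -0.029,"z": 0,"yaw": -0.066,"fingers": 0},{"x": -0.01,"y": -0.043,"z": 0,"yaw": -0.1,"fingers": 0},{"x": -0.015,"y": -0.057,"z": 0,"yaw": -0.13,"fingers": 0}]}}

```text
time: 4.45
tool_pos: [661.0, -233.0, 88.0]
ee_rot: [[0.899, -0.438, 0.006], [-0.438, -0.899, 0.004], [0.004, -0.007, -1.0]]
wrist_force: [8.9, 9.1, -3.8]
gripper_width: 0.5
gripper_force: 5.6
```

{"method": "drive_tool", "body": {"targets": [{"x": 0.015,"y": 0.05,"z": 0,"yaw": 0,"fingers": 0},{"x": 0.03,"y": 0.1,"z": 0,"yaw": 0,"fingers": 0},{"x": 0.03,"y": 0.1,"z": 0.15,"yaw": 0,"fingers": 0},{"x": 0.03,"y": 0.1,"z": 0.3,"yaw": 0,"fingers": 0},{"x": 0.03,"y": 0.1,"z": 0.3,"yaw": 0,"fingers": 0},{"x": -0.3,"y": 0.4,"z": 0.4,"yaw": 0,"fingers": 0},{"x": -0.3,"y": 0.5,"z": 0.4,"yaw": 0,"fingers": 0},{"x": -0.3,"y": 0.6,"z": 0.4,"yaw": 0,"fingers": 0},{"x": -0.3,"y": 0.6,"z": 0.4,"yaw": 0,"fingers": 0},{"x": -0.3,"y": 0.6,"z": 0.4,"yaw": 0,"fingers": 0},{"x": -0.3,"y": 0.6,"z": 0.4,"yaw": 0,"fingers": 0},{"x": -0.3,"y": 0.6,"z": 0.4,"yaw": 0,"fingers": 0}]}}

```text
time: 5.65
tool_pos: [537.8, 5.8, 248.7]
ee_rot: [[0.902, -0.432, 0.002], [-0.432, -0.902, -0.001], [0.002, 0.0, -1.0]]
wrist_force: [-0.5, -0.0, 0.1]
gripper_width: 0.2
gripper_force: 0.0
```

```bash
python3 - <<'E'
from h import *
im,_=snap("top","top4");cv2.imwrite("pics/top4c.png",cv2.resize(im[100:280,320:500,::-1],None,fx=3,fy=3))
s=env.read_state();print(s["time"],s["tool_pos"],s["wrist_force"])
E
```

```text
5.7 [538.19232213   4.87967675 248.28093519] [ 0.07774151  0.09449046 -0.80524144]
```

View pics/top4c.png

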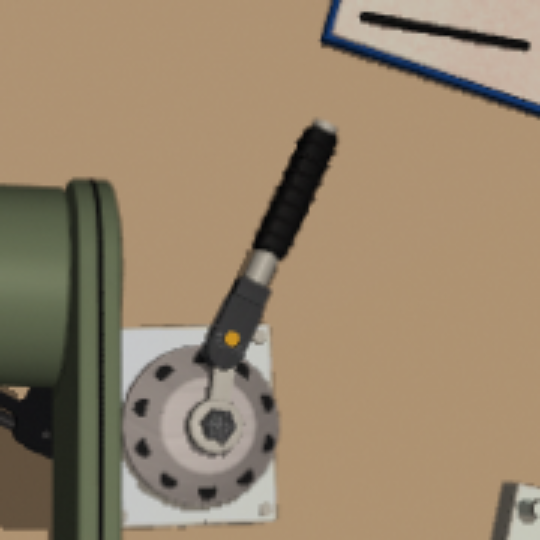

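The arm is clear. In the crop the nut is at (216,426), the brass pin at (232,338), and the grip from (268,250) to (325,125), visibly bent clockwise. Next I'll measure the bend.

```bash
python3 - <<'E'
from h import *
im=np.load("top4.npz")["im"]
x0,y0,x1,y1=400,140,436,186
roi=im[y0:y1,x0:x1].astype(int); m=(roi.max(2)<45).astype(np.uint8)
n,l,st,c=cv2.connectedComponentsWithStats(m);i=1+st[1:,4].argmax()
ys,xs=np.where(l==i);r=cv2.minAreaRect(np.c_[xs,ys].astype(np.float32));print(r)
P=plane("top",[np.array(r[0])+[x0,y0]],107)[0][:2]
h=cv2.cvtColor(im,cv2.COLOR_RGB2HSV)[205:222,388:408];y,x=np.where((h[...,1]>150)&(h[...,2]>120))
pin=plane("top",[[x.mean()+388,y.mean()+205]],112)[0][:2]
nut=np.array([486.6,-197.1])
f=lambda a,b:(np.hypot(*(b-a)),np.degrees(np.arctan2(*(b-a)[::-1])))
H=f(nut,pin);G=f(pin,P);print(pin,P,H,G,"bend",np.radians(H[1]-G[1]),"head turn",np.radians(14.8-H[1]))
print("sp",plane("top",[[190,153]],104), im[148:158,185:195].mean())
E
```

```text
((18.211339950561523, 23.649484634399414), (12.082618713378906, 45.08137130737305), 23.96249008178711)
[ 547.82072435 -206.71357741] [ 651.68313499 -251.79560561] (np.float64(61.970944487575096), np.float64(-8.924359106838862)) (np.float64(113.22450976290456), np.float64(-23.46350896422314)) bend 0.2537560354522197 head turn 0.4140681793398393
sp [[659.76121655 225.39687887 104.        ]] 180.12
```

The bend is about 0.25 rad, well inside the 0.12 to 0.5 band. The lever lengths measure 62 and 113 mm against the given 60 and 115. The steady 12 N shows the nut is home.

```bash
python3 -c "
from rig import env
print(env.close_job())"
```

```text
the job is handed in; nothing more can be done
None
```

The job is handed in with no verdict returned: the nut is home by the steady 12 N break force, the handle measures about 0.25 rad of bend, the arm is clear, and the arm never went near the spanner.

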